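# Lock the rubber stamp away in the box with the hidden release

## Robot

A 6-joint arm with a two-finger parallel gripper is mounted at the origin on a cart in front of the work surface, level with it; the furniture and walls round the work are solid. World frame = base frame: x ahead of the robot, y to its left, z up, the work surface at z = 0. Lengths are in mm, angles in rad, forces in N, time in s.
With the tool pointing down it reaches from about 325 to 1000 mm from the base axis. Payload 5.1 kg.
Tool frame: the origin (TCP) lies at the very end of the fingers, on their centre line; the grasp point (between the pads) lies 19 mm behind it (env.tcp_to_grasp is the distance from the TCP to the grasp point, in mm); z points along the fingers, y is the line along which they close (so a half turn about z gives the same grasp; the last joint's range is limited). The gripper opens to 85 mm and grips with 20 to 120 N. Pads are 22 mm wide; open, the fingers measure 114 mm over their backs; the gripper's body (76 mm by 85 mm) begins 54 mm behind the grasp point. The pads swing forward as they close: fully open they stand 13 mm farther back than shut.
Start: joints at [1.267, 0.124, 1.65, -0, 1.367, -0.083], TCP at [142.379, 634.203, 231.322] pointing down, gripper open.
Joint ranges: [-2.61, 2.61], [-1.02, 2.33], [0.03, 2.71], [-1.35, 4.49], [0.32, 2.68], [-2.91, 2.91]. Speed limits (rad/s): [2.57, 2.57, 3.14, 3.14, 3.14, 3.14].

## Interface

Orientations are given as a unit quaternion [x, y, z, w].
In Python, from bench import observe, vision, job, env gives the robot as it stands.
- The arm moves only by the tool carry_out, never from a script. Its argument "rows" is a list of rows, each a list of 3 entries, a list of its own where there are three numbers: the shift along the tool's x, y, z in m, then the turn, a rotation vector about the tool's x, y, z in degrees, then the closure, from 0 (fully open) to 1 (shut). A call has 1 to 12 rows; each row shifts and turns the commanded pose from where the row before left it, along the tool's axes as they then stand; what a row does not reach is not made up. A row lasts 1/10 s, in which the tool goes at most 50 mm and 8.59 degrees, less where a joint would pass 70% of its speed; a pose out of reach is approached as far as the arm can. A call is refused whole if a number of a shift passes 0.05 or a number of a turn 8.59, either way. A call with a gripper value outside its range is refused whole. The fingers move at their own pace and stop on an object; the grip force is fixed at half the most. Time passes only in rows, so rows that do not move let the fingers close. It gives the time, the measured TCP pose, the force, the opening and the grip force at its end, in the units of the state.
- observe(): the state, without advancing time (a new reading comes with each control period).
- vision.read_camera(name): name is "side" or "top"; returns the picture (400x640x3 uint8, red, green, blue); there is no depth.
- vision.calibration(name): a dict with "camera_matrix" (3x3 intrinsics, pixels), "extrinsics" (4x4, takes a point from camera to world coordinates). Camera axes: x right, y down, z forward; pixel columns grow to the right and rows downward; lengths in mm; the calibration is good to about 2 mm. A picture is of the moment at which its call begins. calibration takes no time and is no camera call.
- job.close_job(): hands the job in; it is judged then, once.
The state is a dict: "clock": time; "joint_pos": joint angles; "qd": joint speeds; "joint_efforts": joint torques, N m; "position": TCP position; "tool_rot": TCP orientation; "ft_force": force on the tool from outside, world axes, zero at the start; "wrist_torque": the same for the moment, N m; "grip_width": finger opening in mm; "grasp_force": force on a finger pad.
Only numpy, scipy, OpenCV 4.12 (cv2) and the standard library are available. Lean on these libraries where they do the work, as an engineer would, in place of code of your own. Each camera call takes 0.05 s, during which the arm holds its last target. There are 200 camera calls.

## Task

Put the wooden rubber stamp away in the dark wooden box: one of the three identical slats on the box's top is the hidden push release of its spring drawer, so feel gently, without forcing the stiff ones, for the one that gives and press it in until the drawer springs out. Stand the stamp upright and centred on the narrow raised rest in the drawer, its long base along the rest, and let go; then push the drawer fully home until it latches and stays shut. Leave the other things where they are.

Things in the scene. Friction and masses are not known exactly. Their poses are not given: they have to be found in the camera images.
- stamp_box: Low dark-wood box, fixed to the desk, 78 (x) x 186 (y) x 106 mm high; origin at the centre of its underside on the desk, z up, y along its length. Its -y end (to the robot's right) is the front of a drawer without handle that slides out along -y. Three identical slats lie on its top.
- slats (a point): Centre of the top face of the middle slat at rest: 116 mm above the desk, 12 mm to +y of the box's origin, axes as the box's. Slats: 50 (x) x 46 (y) mm, 10 mm proud, at y = -52, 0, +52 mm from here. Which is the release varies and cannot be seen. It sinks softly (2 to 7 N) up to 13 mm and frees the drawer when 6 to 10 mm down; the others are stiff, give at most 1.5 mm at 12 N. Over 40 N on a slat damages the box.
- drawer (a joint): Travel of the drawer in m: 0 shut, 0.12 fully out. Once released a spring (4 N shut, 2 N out) drives it out in 1 to 2 s and it stays out. To shut it push its front to the box's +y: the last 30 mm take 5 to 12 N; it catches when pushed to flush or just past it (hard stop 4 mm past, -0.004), then rests at about 0; if not caught it springs out again.
- drawer_front (a point): Centre of the outer face of the drawer's front panel, 55 mm above the desk, looking to the box's -y; moves with the drawer; 103 mm from the box's origin when shut. The panel is 78 mm wide, 10 mm thick and 98 mm high (its top 104 mm above the desk). Axes as the box's.
- rest_top (a point): Centre of the top of the narrow raised cork rest in the drawer, 22 mm above the desk; moves with the drawer. Rest: 30 (x) x 64 (y) mm, 10 mm above the drawer's floor; centred 60 mm behind the inner face of the front panel and, drawer fully out, 60 mm in front of the box. Drawer 56 mm wide inside, tops of its sides 34 mm above the desk. Axes as the box's.
- stamp_mid (a point): Centre of the rubber stamp, half-way up (35.5 mm above its underside); it stands upright, 71 mm high, z up. Foot: a block 24 (x) x 58 (y) mm, 16 mm high. Turned wooden handle on its axis: 16 mm thick neck up to 34 mm, then a grip 26 mm thick from 34 to 71 mm above the underside. 60 g.
- stamp_foot (a point): Centre of the underside of the same stamp; axes as above (y along the long side of the foot).
- stamp: The same stamp, origin at the centre of its underside.
- glue: Bystander: glue stick standing on the desk, 27 mm thick, 92 mm high; origin at its underside. Leave it.
- pen: Bystander: black pen lying along y near the desk's edge, 142 mm long, 12 mm high. Leave it.
- carton: Bystander: small carton lying on the desk, 36 x 62 x 22 mm; origin at its underside. Leave it.
Things that resemble listed ones, but are neither listed nor needed, are in the scene too. What is shaped like the stamp but purple is not meant.

How it is judged:
By the outcome, as a careful person would: the job done as asked, in the order asked, and still so for the second after the job is handed in, with the robot touching nothing.
It also fails if it takes over 70 s, if anything falls off the work surface, if the arm or the gripper's body presses on something with over 40 N, if the wrist force passes 120 N, or if a joint passes its speed limit or range.

## Working session

There is one attempt and no reset: what is moved stays moved. The work goes in short steps, Python scripts to look and compute and a tool call to move; the robot and the scene stay as the last step left them, time stands still between calls to the robot, and variables do not carry over. Pictures are saved under pics/ and viewed, at most 10 in all, crops included, and the job is handed in when it is done.

Besides the shell and the picture viewer there is one more tool, called after "Request:" as a command line: name --argument value ..., lists and objects as JSON in quotes. carry_out: Moves the arm, as the interface text tells. Its arguments: {"type":"object","properties":{"rows":{"type":"array"}},"required":["rows"]}

```bash
mkdir -p pics; ls; python3 - <<'E'
from bench import observe, vision, env
import cv2
s=observe(); print(s)
for n in("top","side"):
    im=vision.read_camera(n); cv2.imwrite(f"pics/{n}0.png",im[:,:,::-1]); c=vision.calibration(n); print(c)
E
```

```text
pics
{'clock': 0.0, 'joint_pos': array([ 1.26741271e+00,  1.24509416e-01,  1.65168333e+00, -1.04155691e-05,
        1.36749020e+00, -8.26117407e-02]), 'qd': array([ 0.00033537,  0.00085219, -0.00021471, -0.00070053,  0.00035481,
       -0.0001876 ]), 'joint_efforts': array([ 1.16615018e-03, -4.23619080e+01, -3.65449941e+01, -3.55321413e-05,
        7.09079410e-03, -6.34060271e-06]), 'position': array([142.19376703, 633.62840642, 230.04470996]), 'tool_rot': array([ 1.10160789e-01,  9.93913230e-01, -1.02672138e-03, -1.95456465e-04]), 'ft_force': array([ 0.2262679 , -0.08010513, -0.13774652]), 'wrist_torque': array([0.0059856 , 0.03243984, 0.02815281]), 'grasp_force': 0.0, 'grip_width': 85.65953978500342}
{'camera_matrix': array([[464.46854474,   0.        , 322.904019  ],
       [  0.        , 464.46854474, 196.80180647],
       [  0.        ,   0.        ,   1.        ]]), 'extrinsics': array([[-8.41065693e-03, -9.95045733e-01,  9.90618544e-02,
         4.44041261e+02],
       [-9.99930813e-01,  7.55428249e-03, -9.01677516e-03,
        -5.67735518e+01],
       [ 8.22376241e-03, -9.91308376e-02, -9.95040425e-01,
         1.28742633e+03],
       [ 0.00000000e+00,  0.00000000e+00,  0.00000000e+00,
         1.00000000e+00]])}
{'camera_matrix': array([[361.48668901,   0.        , 313.45730189],
       [  0.        , 361.48668901, 198.47716381],
       [  0.        ,   0.        ,   1.        ]]), 'extrinsics': array([[ 9.29939807e-01, -1.57264835e-01,  3.32384907e-01,
         2.41510688e+02],
       [-3.67402139e-01, -4.34474536e-01,  8.22342718e-01,
        -8.01401837e+02],
       [ 1.50871860e-02, -8.86848155e-01, -4.61814603e-01,
         5.38989424e+02],
       [ 0.00000000e+00,  0.00000000e+00,  0.00000000e+00,
         1.00000000e+00]])}
```

View pics/top0.png

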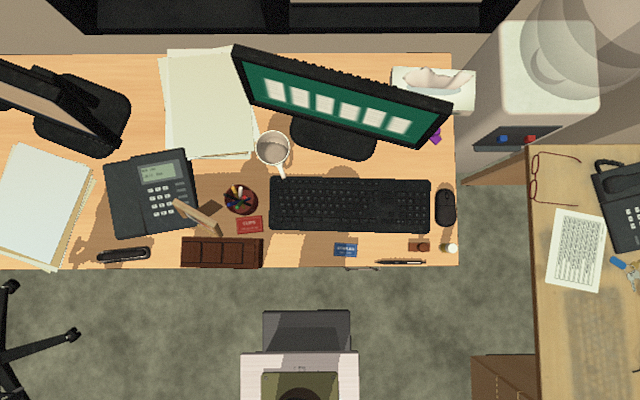

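View pics/side0.png

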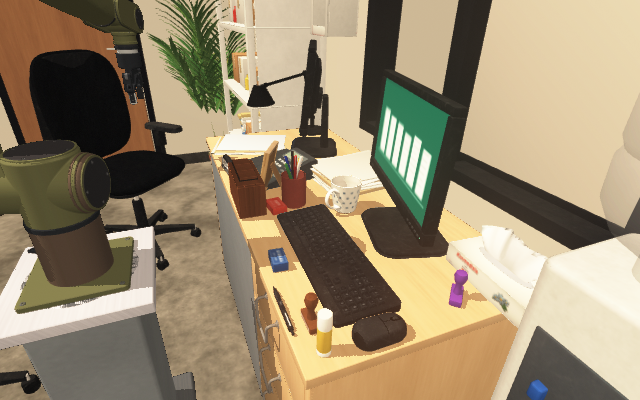

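```bash
cat > h.py <<'E'
import numpy as np, cv2
from bench import observe, vision, env
def ray(n,u,v):
    c=vision.calibration(n); K=c["camera_matrix"]; E=c["extrinsics"]
    d=E[:3,:3]@np.linalg.solve(K,[u,v,1.]); return E[:3,3],d
def plane(n,u,v,z):
    o,d=ray(n,u,v); return (o+d*(z-o[2])/d[2])[:2]
def tri(a,b):
    (o1,d1),(o2,d2)=ray("top",*a),ray("side",*b)
    A=np.c_[d1,-d2]; t=np.linalg.lstsq(A,o2-o1,rcond=None)[0]
    p,q=o1+d1*t[0],o2+d2*t[1]; return (p+q)/2,np.linalg.norm(p-q)
def proj(n,p):
    c=vision.calibration(n); E=np.linalg.inv(c["extrinsics"]); q=E[:3,:3]@np.array(p,float)+E[:3,3]; q=c["camera_matrix"]@q; return q[:2]/q[2]
E
python3 - <<'E'
import cv2,numpy as np
t=cv2.imread("pics/top0.png"); s=cv2.imread("pics/side0.png")
f=lambda im,x,y,w,h,k: cv2.resize(im[y:y+h,x:x+w],None,fx=k,fy=k,interpolation=cv2.INTER_CUBIC)
a=f(t,165,190,100,75,4); b=f(t,365,215,100,75,4)
c=f(s,220,140,100,75,4); d=f(s,270,285,100,75,4)
cv2.imwrite("pics/crop0.png",np.vstack([np.hstack([a,b]),np.hstack([c,d])]))
E
```

```text
(no output)
```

View pics/crop0.png

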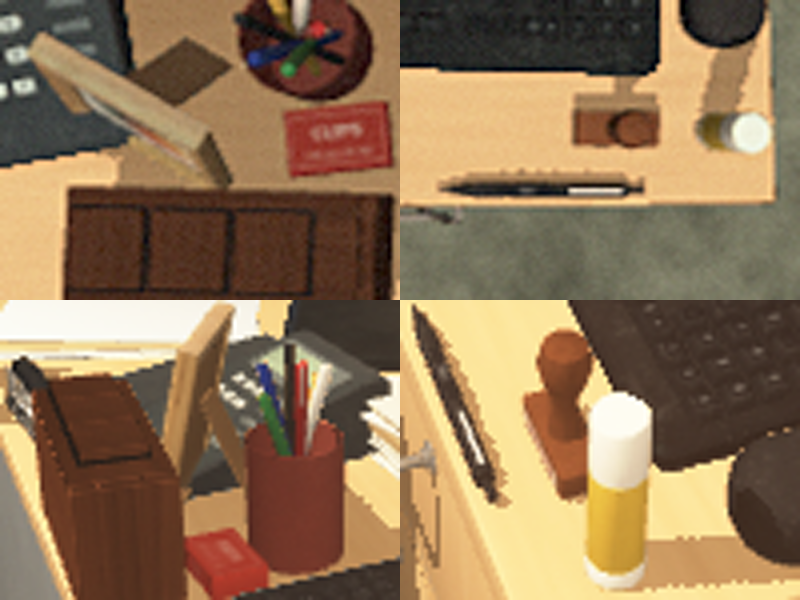

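```bash
python3 - <<'E'
from h import *
t=cv2.imread("pics/top0.png"); s=cv2.imread("pics/side0.png")
np.set_printoptions(precision=1,suppress=True)
def blobs(im,lo,hi,roi):
    h=cv2.cvtColor(im,cv2.COLOR_BGR2HSV); m=cv2.inRange(h,lo,hi); M=np.zeros_like(m); x,y,w,H=roi; M[y:y+H,x:x+w]=m[y:y+H,x:x+w]
    c,_=cv2.findContours(M,cv2.RETR_EXTERNAL,cv2.CHAIN_APPROX_NONE); return M,max(c,key=cv2.contourArea)
print("hsv foot",cv2.cvtColor(t,cv2.COLOR_BGR2HSV)[246,[410,414,423,428]],"strip",cv2.cvtColor(t,cv2.COLOR_BGR2HSV)[240,412],"box",cv2.cvtColor(t,cv2.COLOR_BGR2HSV)[252,[190,210,260]])
m,c=blobs(t,(0,80,0),(14,255,175),(400,232,40,25)); print("stamp",cv2.minAreaRect(c),cv2.boundingRect(c))
m,b=blobs(t,(0,50,0),(20,255,110),(170,225,100,50)); print("box",cv2.minAreaRect(b),cv2.boundingRect(b))
g=cv2.cvtColor(t,cv2.COLOR_BGR2GRAY)
print("row profile x175-268",g[246:258,175:268].mean(0).round().astype(int))
print("col profile y230-272",g[230:272,205:218].mean(1).round().astype(int))
print("stamp rows",g[238:256,408:416].mean(1).astype(int))
print("stamp cols",g[243:250,404:436].mean(0).astype(int))
print("top stamp foot z16 crop guess",plane("top",418.9,246.9,16))
print("grip top side/top tri",tri((423.3,246.9),(270+(565-400)/4,285+37/4)))
print("mid slat",plane("top",212.1,252.1,116))
print("frame top corner far",tri((165+38/4,190+38/4),(220+230/4,140+5/4)),"near",tri((165+218/4,190+150/4),(220+195/4,140+30/4)))
print("glue",plane("top",365+(748-400)/4,215+132/4,92))
E
```

```text
hsv foot [[ 11 162 140]
 [ 11 164 129]
 [ 11 174 116]
 [  9 171 119]] strip [ 16 121 166] box [[ 13 219  71]
 [  9 161  81]
 [ 13 166  43]]
stamp ((418.5, 246.5), (9.0, 21.0), 90.0) (408, 242, 22, 10)
box ((222.0475311279297, 246.38372802734375), (81.72936248779297, 42.51102828979492), 1.6846843957901) (181, 225, 83, 44)
row profile x175-268 [200 200 200 201 207 179  93  48  59  58  57  57  60  57  55  54  57  58
  55  53  52  55  55  57  56  38  25  39  57  60  57  55  58  58  57  54
  56  58  56  57  55  54  54  57  56  53  34  34  41  56  60  59  57  57
  60  56  56  56  58  58  54  55  54  55  57  57  49  31  43  58  59  59
  58  58  58  59  58  60  61  45  48  57  58  42  28  28  24  21 117 144
 141 148 172]
col profile y230-272 [129 130 131 132 136 141 134  80  47  53  55  48  37  53  60  57  56  57
  55  56  56  56  55  56  56  55  58  56  55  56  56  59  38  45  52  50
  49  40 113 124 120 120]
stamp rows [163 133 137 143 113  90  87  90  91  92  93  91  84 135 194 201 199 197]
stamp cols [198 198 202 184 105  71  95  93  91  90  90  91  82  56  40  52  74  77
  80  80  80  78  79  77  75 103 185 205 200 199 200 199]
top stamp foot z16 crop guess [ 431.4 -328.9]
grip top side/top tri (array([ 431.8, -327.9,   73.9]), np.float64(0.11531278993561321))
mid slat [423.8 210.8]
frame top corner far (array([553.4, 294.5, 157.6]), np.float64(1.6329098425153306)) near (array([488.1, 177.4, 182.9]), np.float64(11.157822972734097))
glue [ 428.6 -397.5]
```

Request:
carry_out --rows '[[[0, 0, 0], [0, 0, 8.59], 1], [[0, 0, 0], [0, 0, 8.59], 1], [[0, 0, 0], [0, 0, 8.59], 1], [[0, 0, 0], [0, 0, 8.59], 1], [[0, 0, 0], [0, 0, 8.59], 1], [[0, 0, 0], [0, 0, 8.59], 1], [[0, 0, 0], [0, 0, 8.59], 1], [[0, 0, 0], [0, 0, 8.59], 1], [[0, 0, 0], [0, 0, 8.59], 1], [[-0.03, 0.02, 0], [0, 0, 0], 1], [[0, 0, 0], [0, 0, 0], 1]]'

```text
clock: 1.2
position: [163.5, 602.0, 230.2]
tool_rot: [0.707, 0.707, -0.001, 0.001]
ft_force: [-0.3, 0.3, -0.3]
grip_width: -0.1
grasp_force: 0.0
```

```bash
python3 - <<'E'
from h import *
t=cv2.imread("pics/top0.png"); g=cv2.cvtColor(t,cv2.COLOR_BGR2GRAY).astype(float)
def edge(v): # subpixel half-level
    k=np.abs(np.diff(v)); i=k.argmax(); w=k[max(0,i-1):i+2]; return i+.5+(w*np.array([-1,0,1])[:len(w)]).sum()/w.sum()
xs=np.arange(185,255); L=[264+edge(g[264:273,x]) for x in xs]; p=np.polyfit(xs,L,1); 
a,b=plane("top",185,np.polyval(p,185),106),plane("top",255,np.polyval(p,255),106); print("low edge",a,b,"yaw deg",np.degrees(np.arctan2(a[0]-b[0],-(a[1]-b[1]))))
for z in(106,116): print(z,plane("top",211.3,252.2,z), "top edge", plane("top",220,237,z))
xs=np.arange(409,429); L=[247+edge(g[247:254,x]) for x in xs]; p=np.polyfit(xs,L,1); a,b=plane("top",409,np.polyval(p,409),16),plane("top",428,np.polyval(p,428),16); print("stamp edge",a,b)
for z,u in((16,408),(16,429.5)): print(plane("top",u,246,z))
print(observe()["tool_rot"],observe()["position"])
E
```

```text
low edge [388.18643224 280.4922694 ] [381.37421038 104.79301016] yaw deg 177.77963687520696
106 [423.43209476 215.09231533] top edge [461.44041226 193.71256632]
116 [423.60653785 212.79114884] top edge [461.29313984 191.59236541]
stamp edge [ 420.66490698 -301.53808144] [ 418.86284134 -353.33960385]
[ 434.06529773 -299.16634426]
[ 433.56831799 -357.89363613]
[ 0.70746037  0.70675161 -0.00097979  0.00101219] [163.49219592 601.99145257 230.2455996 ]
```

Request:
carry_out --rows '[[[-0.034, 0.0255, 0], [0, 0, 0], 1], [[-0.034, 0.0255, 0], [0, 0, 0], 1], [[-0.034, 0.0255, 0], [0, 0, 0], 1], [[-0.034, 0.0255, 0], [0, 0, 0], 1], [[-0.034, 0.0255, 0], [0, 0, 0], 1], [[-0.034, 0.0255, 0], [0, 0, 0], 1], [[-0.034, 0.0255, 0], [0, 0, 0], 1], [[-0.034, 0.0255, 0], [0, 0, 0], 1], [[-0.034, 0.0255, 0.02], [0, 0, 0], 1], [[-0.032, 0.0255, 0.03], [0, 0, 0], 1], [[0, 0, 0.03], [0, 0, 0], 1], [[0, 0, 0], [0, 0, 0], 1]]'

```text
clock: 2.4
position: [414.8, 264.7, 146.8]
tool_rot: [0.708, 0.706, -0.004, -0.002]
ft_force: [-0.2, -0.9, -0.3]
grip_width: -0.2
grasp_force: 0.0
```

Request:
carry_out --rows '[[[0, 0, 0.01], [0, 0, 0], 1], [[0, 0, 0.01], [0, 0, 0], 1], [[0, 0, 0.008], [0, 0, 0], 1], [[0, 0, 0], [0, 0, 0], 1], [[0, 0, 0], [0, 0, 0], 1]]'

```text
clock: 2.9
position: [417.2, 267.3, 124.1]
tool_rot: [0.707, 0.708, 0.0, 0.0]
ft_force: [0.2, -0.2, 0.7]
grip_width: -0.2
grasp_force: 0.0
```

Request:
carry_out --rows '[[[0, 0, 0.001], [0, 0, 0], 1], [[0, 0, 0.001], [0, 0, 0], 1], [[0, 0, 0], [0, 0, 0], 1]]'

```text
clock: 3.2
position: [417.4, 266.9, 122.0]
tool_rot: [0.707, 0.707, 0.0, 0.0]
ft_force: [-0.6, -0.2, 0.3]
grip_width: 0.1
grasp_force: 0.0
```

Request:
carry_out --rows '[[[0, 0, 0.001], [0, 0, 0], 1], [[0, 0, 0.001], [0, 0, 0], 1], [[0, 0, 0.001], [0, 0, 0], 1], [[0, 0, 0.001], [0, 0, 0], 1], [[0, 0, 0], [0, 0, 0], 1]]'

```text
clock: 3.7
position: [417.1, 266.8, 117.5]
tool_rot: [0.707, 0.707, -0.0, -0.0]
ft_force: [0.6, -0.7, 0.1]
grip_width: 0.1
grasp_force: 0.0
```

Request:
carry_out --rows '[[[0, 0, 0.001], [0, 0, 0], 1], [[0, 0, 0.001], [0, 0, 0], 1], [[0, 0, 0], [0, 0, 0], 1]]'

```text
clock: 4.0
position: [417.3, 266.9, 116.0]
tool_rot: [0.707, 0.707, -0.0, 0.0]
ft_force: [-1.1, -0.3, 1.5]
grip_width: -0.2
grasp_force: 0.9
```

Request:
carry_out --rows '[[[0, 0, 0.001], [0, 0, 0], 1], [[0, 0, 0], [0, 0, 0], 1]]'

```text
clock: 4.2
position: [417.4, 266.9, 115.5]
tool_rot: [0.707, 0.707, -0.0, 0.0]
ft_force: [-2.6, -1.2, 4.7]
grip_width: -0.3
grasp_force: 2.7
```

Request:
carry_out --rows '[[[0, 0, 0.0005], [0, 0, 0], 1], [[0, 0, 0], [0, 0, 0], 1]]'

```text
clock: 4.4
position: [417.4, 266.9, 115.3]
tool_rot: [0.707, 0.707, -0.0, 0.0]
ft_force: [-3.9, -1.8, 6.0]
grip_width: 0.0
grasp_force: 3.4
```

Request:
carry_out --rows '[[[0, 0, 0.001], [0, 0, 0], 1], [[0, 0, 0], [0, 0, 0], 1]]'

```text
clock: 4.6
position: [417.4, 267.0, 114.8]
tool_rot: [0.707, 0.707, -0.0, 0.0]
ft_force: [-5.6, -2.7, 9.9]
grip_width: -0.4
grasp_force: 5.0
```

Request:
carry_out --rows '[[[0, 0, -0.012], [0, 0, 0], 1], [[-0.027, 0, 0], [0, 0, 0], 1], [[-0.028, 0, 0], [0, 0, 0], 1], [[0, 0, 0.005], [0, 0, 0], 1], [[0, 0, 0.002], [0, 0, 0], 1], [[0, 0, 0], [0, 0, 0], 1], [[0, 0, 0], [0, 0, 0], 1]]'

```text
clock: 5.3
position: [417.3, 212.4, 118.2]
tool_rot: [0.707, 0.708, -0.0, -0.0]
ft_force: [-0.4, -0.5, -0.1]
grip_width: -0.0
grasp_force: 0.0
```

Request:
carry_out --rows '[[[0, 0, 0.001], [0, 0, 0], 1], [[0, 0, 0.001], [0, 0, 0], 1], [[0, 0, 0.001], [0, 0, 0], 1], [[0, 0, 0], [0, 0, 0], 1]]'

```text
clock: 5.7
position: [417.4, 212.2, 115.5]
tool_rot: [0.707, 0.707, 0.0, -0.0]
ft_force: [-1.5, 0.8, 2.5]
grip_width: -0.5
grasp_force: 0.9
```

Request:
carry_out --rows '[[[0, 0, 0.001], [0, 0, 0], 1], [[0, 0, 0], [0, 0, 0], 1]]'

```text
clock: 5.9
position: [417.4, 212.2, 114.6]
tool_rot: [0.707, 0.707, 0.0, -0.0]
ft_force: [-1.5, 1.9, 3.4]
grip_width: 0.3
grasp_force: 1.6
```

Request:
carry_out --rows '[[[0, 0, 0.001], [0, 0, 0], 1], [[0, 0, 0.001], [0, 0, 0], 1], [[0, 0, 0], [0, 0, 0], 1]]'

```text
clock: 6.2
position: [417.4, 212.1, 112.4]
tool_rot: [0.707, 0.707, 0.0, -0.0]
ft_force: [-1.7, 2.9, 4.3]
grip_width: 0.1
grasp_force: 1.8
```

Request:
carry_out --rows '[[[0, 0, 0.001], [0, 0, 0], 1], [[0, 0, 0.001], [0, 0, 0], 1], [[0, 0, 0.001], [0, 0, 0], 1], [[0, 0, 0.001], [0, 0, 0], 1], [[0, 0, 0.001], [0, 0, 0], 1], [[0, 0, 0.001], [0, 0, 0], 1], [[0, 0, 0], [0, 0, 0], 1]]'

```text
clock: 6.9
position: [417.5, 211.7, 106.3]
tool_rot: [0.707, 0.707, 0.0, 0.0]
ft_force: [-0.7, 1.7, 4.1]
grip_width: 0.0
grasp_force: 2.1
```

Request:
carry_out --rows '[[[0, 0, 0.001], [0, 0, 0], 1], [[0, 0, 0.001], [0, 0, 0], 1], [[0, 0, 0], [0, 0, 0], 1], [[0, 0, 0], [0, 0, 0], 1], [[0, 0, 0], [0, 0, 0], 1], [[0, 0, 0], [0, 0, 0], 1], [[0, 0, -0.01], [0, 0, 0], 1], [[0, 0, -0.05], [0, 0, 0], 1], [[0, 0, -0.05], [0, 0, 0], 1], [[0, 0, -0.03], [0, 0, 0], 0.3], [[0, 0, 0], [0, 0, 0], 0.3]]'

```text
clock: 8.0
position: [419.7, 212.2, 249.7]
tool_rot: [0.707, 0.707, 0.004, 0.003]
ft_force: [-0.3, 0.3, 0.4]
grip_width: 28.3
grasp_force: 0.0
```

```bash
python3 - <<'E'
from h import *
t=vision.read_camera("top")[:,:,::-1]; s=vision.read_camera("side")[:,:,::-1]
cv2.imwrite("pics/top1.png",t);cv2.imwrite("pics/side1.png",s)
f=lambda im,x,y,w,h,k: cv2.resize(im[y:y+h,x:x+w],None,fx=k,fy=k,interpolation=cv2.INTER_CUBIC)
cv2.imwrite("pics/crop1.png",np.hstack([f(t,170,190,160,90,2.5),f(s,200,130,160,90,2.5)]))
E
```

```text
(no output)
```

View pics/crop1.png

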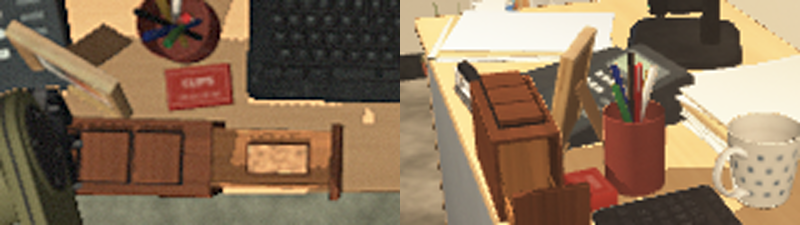

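Request:
carry_out --rows '[[[-0.045, 0.001, 0], [0, 0, 0], 0.3], [[-0.045, 0.001, 0], [0, 0, 0], 0.3], [[-0.045, 0.001, 0], [0, 0, 0], 0.3], [[-0.045, 0.001, 0], [0, 0, 0], 0.3], [[-0.045, 0.001, 0], [0, 0, 0], 0.3], [[-0.045, 0.001, 0], [0, 0, 0], 0.3], [[-0.045, 0.001, 0], [0, 0, 0], 0.3], [[-0.045, 0.001, 0], [0, 0, 0], 0.3], [[-0.045, 0.001, 0], [0, 0, 0], 0.3], [[-0.045, 0.001, 0], [0, 0, 0], 0.3], [[-0.045, 0.001, 0], [0, 0, 0], 0.3], [[-0.045, 0.001, 0], [0, 0, 0], 0.3]]'

```text
clock: 9.3
position: [428.0, -329.3, 240.8]
tool_rot: [0.707, 0.707, -0.0, -0.003]
ft_force: [0.8, 0.1, 0.4]
grip_width: 59.3
grasp_force: 0.0
```

Request:
carry_out --rows '[[[0, 0, 0], [0, 0, 0], 0.3], [[0, 0, 0], [0, 0, 0], 0.3]]'

```text
clock: 9.5
position: [428.3, -328.0, 241.0]
tool_rot: [0.708, 0.707, -0.0, -0.003]
ft_force: [-0.8, 0.2, -0.4]
grip_width: 59.6
grasp_force: 0.0
```

```bash
python3 - <<'E'
from h import *
t=cv2.imread("pics/top1.png"); np.set_printoptions(precision=1,suppress=True)
h=cv2.cvtColor(t,cv2.COLOR_BGR2HSV).astype(int)[242:264,262:302]
print("V");print(h[::2,:,2])
g=cv2.cvtColor(t,cv2.COLOR_BGR2GRAY)
m=((g[242:264,262:302]>105)).astype(np.uint8); n,l,st,c=cv2.connectedComponentsWithStats(m); print(st,c)
print(g[252,225:312])
E
```

```text
V
[[132 127 163 201 212 206 207 197 191 185 190 185 192 193 197 196 196 195
  191 196 196 193 187 196 199 196 198 191 203 207 201 194 191 177 173 174
  172 166 166 170]
 [118 120 112 158 181 182 179 182 152 166 192 161 136 163 177 178 146 160
  191 195 161 165 193 187 148 160 182 184 192 194 190 193 190 186 186 188
  192 191 194 200]
 [127 125 170 191 191 189 178 158 118  97  94 106 112 107 110 109 110 110
  109 109 105 116 124 123 124 124 124 124 120 125 121 125 180 204 194 200
  201 202 205 215]
 [129 124 172 194 189 193 150 170 200 201 199 216 235 244 240 207 183 176
  188 202 215 219 224 232 234 216 207 202 208 214 163  84 162 199 197 194
  198 195 199 208]
 [125 154 184 190 183 185 147 198 235 232 218 211 208 220 226 231 225 222
  212 197 205 208 209 215 226 231 212 185 193 198 160 111 158 182 180 177
  184 177 180 189]
 [111 153 177 172 174 177 141 173 213 225 223 203 202 219 230 224 205 210
  227 233 236 224 222 231 239 229 216 206 212 228 181 109 162 189 184 182
  183 182 187 177]
 [161 176 174 177 183 180 130 209 230 208 206 212 228 224 226 230 225 206
  202 204 201 207 216 
[... 503 characters left out ...]
0 104 102  99 103  97  89  98 104 115 127 122 121
  122 122 125 119]
 [106 114 115 109 121 126 125 126 123 126 127 125 131 131 126 126 131 133
  133 129 129 130 132 128 129 127 133 133 133 132 133 130 130 129 132 133
  129 131 133 106]]
[[  0   0  40  22 334]
 [  0   0  40  18 545]
 [  0  21   1   1   1]] [[18.1 14.6]
 [20.4  8. ]
 [ 0.  21. ]]
[ 92  82  90  81  88  86  77  86  89  90  80  84  85  81  89  87  67  29
  68  89  86  85  83  83  82  86  84  81  86  68  77  88  84  87  90  90
  83  80 111 127 127 127 129  98 132 166 178 174 158 159 171 183 176 162
 162 181 185 188 177 173 182 194 181 166 161 162 176 141  78 114 136 133
 134 133 132 138 129  80  48  66  54  41 131 154 147 146 146]
```

Request:
carry_out --rows '[[[0, 0.0015, 0.03], [0, 0, 0], 0.3], [[0, 0.0015, 0.03], [0, 0, 0], 0.3], [[0, 0, 0.03], [0, 0, 0], 0.3], [[0, 0, 0.03], [0, 0, 0], 0.3], [[0, 0, 0.03], [0, 0, 0], 0.3], [[0, 0, 0], [0, 0, 0], 0.3], [[0, 0, 0], [0, 0, 0], 0.3]]'

```text
clock: 10.2
position: [432.2, -326.6, 93.6]
tool_rot: [0.706, 0.708, -0.0, -0.001]
ft_force: [0.6, -0.5, 0.4]
grip_width: 59.7
grasp_force: 0.0
```

```bash
python3 - <<'E'
from h import *
print(plane("top",280.6,253,22),observe()["position"])
s=vision.read_camera("side")[:,:,::-1]; t=vision.read_camera("top")[:,:,::-1]
f=lambda im,x,y,w,h,k: cv2.resize(im[y:y+h,x:x+w],None,fx=k,fy=k,interpolation=cv2.INTER_CUBIC)
cv2.imwrite("pics/crop2.png",np.hstack([f(s,260,240,100,100,4),f(t,370,200,100,100,4)]))
E
```

```text
[418.21590644  47.40974744] [ 432.23720125 -326.60631918   93.59076317]
```

View pics/crop2.png

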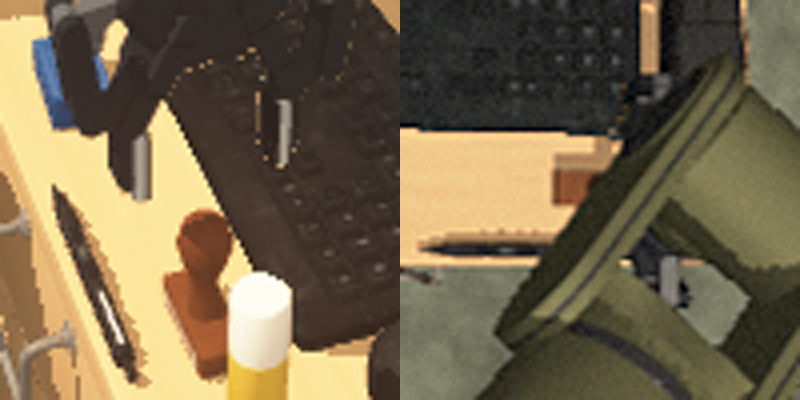

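Request:
carry_out --rows '[[[-0.0015, 0, 0.015], [0, 0, 0], 0.3], [[0, 0, 0.015], [0, 0, 0], 0.3], [[0, 0, 0.015], [0, 0, 0], 0.3], [[0, 0, 0.011], [0, 0, 0], 0.3], [[0, 0, 0], [0, 0, 0], 0.3], [[0, 0, 0], [0, 0, 0], 0.3]]'

```text
clock: 10.9
position: [432.4, -329.5, 37.6]
tool_rot: [0.707, 0.707, -0.0, -0.001]
ft_force: [0.4, -0.6, -0.2]
grip_width: 60.1
grasp_force: 0.0
```

Request:
carry_out --rows '[[[0, 0, 0], [0, 0, 0], 0.5], [[0, 0, 0], [0, 0, 0], 0.8], [[0, 0, 0], [0, 0, 0], 1], [[0, 0, 0], [0, 0, 0], 1], [[0, 0, 0], [0, 0, 0], 1], [[0, 0, 0], [0, 0, 0], 1]]'

```text
clock: 11.5
position: [433.3, -330.2, 39.3]
tool_rot: [0.707, 0.707, 0.0, 0.001]
ft_force: [-1.3, 0.4, 5.4]
grip_width: 22.9
grasp_force: 58.7
```

Request:
carry_out --rows '[[[0, 0, 0], [0, 0, 0], 0.4], [[0, 0, 0], [0, 0, 0], 0.4], [[0.001, 0, 0.003], [0, 0, 0], 0.4], [[0, 0, 0.002], [0, 0, 0], 0.4], [[0, 0, 0], [0, 0, 0], 0.4], [[0, 0, 0], [0, 0, 0], 0.4]]'

```text
clock: 12.1
position: [432.5, -328.5, 32.9]
tool_rot: [0.707, 0.707, -0.0, -0.0]
ft_force: [-0.1, -0.6, 0.8]
grip_width: 51.1
grasp_force: 0.0
```

```bash
python3 - <<'E'
from h import *
print(observe()["position"])
s=vision.read_camera("side")[:,:,::-1]; t=vision.read_camera("top")[:,:,::-1]
f=lambda im,x,y,w,h,k: cv2.resize(im[y:y+h,x:x+w],None,fx=k,fy=k,interpolation=cv2.INTER_CUBIC)
cv2.imwrite("pics/crop3.png",np.hstack([f(s,270,270,80,80,5),f(t,370,210,80,80,5)]))
E
```

```text
[ 432.51277162 -328.47865084   32.9402811 ]
```

View pics/crop3.png

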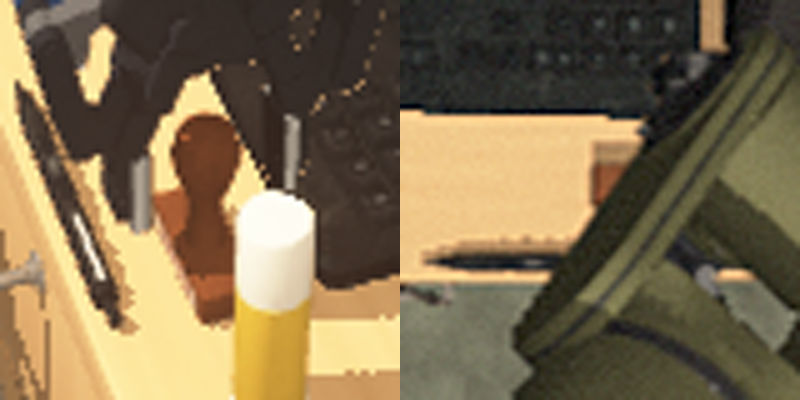

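Request:
carry_out --rows '[[[0, 0, 0], [0, 0, 0], 0.6], [[0, 0, 0], [0, 0, 0], 0.8], [[0, 0, 0], [0, 0, 0], 1], [[0, 0, 0], [0, 0, 0], 1], [[0, 0, 0], [0, 0, 0], 1], [[0, 0, 0], [0, 0, 0], 1]]'

```text
clock: 12.8
position: [432.9, -328.8, 33.6]
tool_rot: [0.707, 0.707, 0.0, 0.0]
ft_force: [-0.9, 0.1, 4.0]
grip_width: 23.1
grasp_force: 58.6
```

Request:
carry_out --rows '[[[0, 0, -0.01], [0, 0, 0], 1], [[0, 0, -0.02], [0, 0, 0], 1], [[0, 0, -0.03], [0, 0, 0], 1], [[0, 0, -0.03], [0, 0, 0], 1], [[0, 0, -0.03], [0, 0, 0], 1], [[0, 0, -0.03], [0, 0, 0], 1], [[0, 0, 0], [0, 0, 0], 1], [[0, 0, 0], [0, 0, 0], 1]]'

```text
clock: 13.6
position: [432.8, -328.8, 183.9]
tool_rot: [0.707, 0.707, -0.0, 0.001]
ft_force: [-0.1, 0.3, -0.8]
grip_width: 23.1
grasp_force: 58.8
```

```bash
python3 - <<'E'
from h import *
print(observe()["position"])
s=vision.read_camera("side")[:,:,::-1]; t=vision.read_camera("top")[:,:,::-1]; cv2.imwrite("pics/s4.png",s)
f=lambda im,x,y,w,h,k: cv2.resize(im[y:y+h,x:x+w],None,fx=k,fy=k,interpolation=cv2.INTER_CUBIC)
cv2.imwrite("pics/crop4.png",np.hstack([f(s,260,210,80,80,5),f(t,370,210,80,80,5)]))
E
```

```text
[ 432.77509724 -328.767766    183.86755139]
```

View pics/crop4.png

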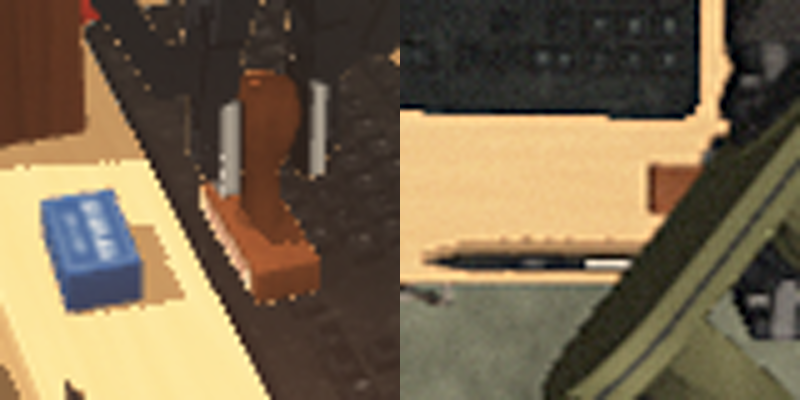

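Request:
carry_out --rows '[[[0.02, 0, 0], [0, 0, 0], 1], [[0.036, -0.0015, 0], [0, 0, 0], 1], [[0.036, -0.0015, 0], [0, 0, 0], 1], [[0.036, -0.0015, 0], [0, 0, 0], 1], [[0.036, -0.0015, 0], [0, 0, 0], 1], [[0.036, -0.0015, 0], [0, 0, 0], 1], [[0.036, -0.0015, 0], [0, 0, 0], 1], [[0.036, -0.0015, 0], [0, 0, 0], 1], [[0.036, -0.0015, 0], [0, 0, 0], 1], [[0.036, -0.0015, 0], [0, 0, 0], 1], [[0.032, -0.001, 0], [0, 0, 0], 1], [[0, 0, 0], [0, 0, 0], 1]]'

```text
clock: 14.9
position: [416.1, 50.7, 181.6]
tool_rot: [0.705, 0.709, -0.001, -0.001]
ft_force: [-0.1, 0.2, 0.1]
grip_width: 22.4
grasp_force: 58.8
```

Request:
carry_out --rows '[[[0, 0, 0.03], [0, 0, 0], 1], [[0, 0, 0.03], [0, 0, 0], 1], [[0, 0, 0.02], [0, 0, 0], 1], [[0, 0, 0], [0, 0, 0], 1], [[0, 0, 0], [0, 0, 0], 1], [[0, 0, 0], [0, 0, 0], 1]]'

```text
clock: 15.5
position: [418.7, 47.2, 104.5]
tool_rot: [0.707, 0.707, 0.001, 0.001]
ft_force: [0.2, -0.6, 0.6]
grip_width: 22.7
grasp_force: 58.8
```

```bash
python3 - <<'E'
from h import *
print(observe()["position"])
s=vision.read_camera("side")[:,:,::-1]; t=vision.read_camera("top")[:,:,::-1]; cv2.imwrite("pics/t5.png",t);cv2.imwrite("pics/s5.png",s)
f=lambda im,x,y,w,h,k: cv2.resize(im[y:y+h,x:x+w],None,fx=k,fy=k,interpolation=cv2.INTER_CUBIC)
cv2.imwrite("pics/crop5.png",np.hstack([f(s,220,155,80,80,5),f(t,250,215,80,80,5)]))
E
```

```text
[418.70995925  47.18324716 104.53201438]
```

View pics/crop5.png

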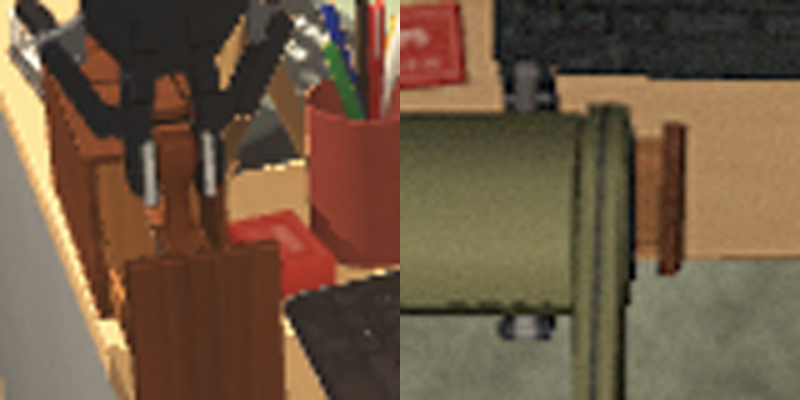

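Request:
carry_out --rows '[[[0, 0, 0.015], [0, 0, 0], 1], [[0, 0, 0.015], [0, 0, 0], 1], [[0, 0, 0.01], [0, 0, 0], 1], [[0, 0, 0.005], [0, 0, 0], 1], [[0, 0, 0], [0, 0, 0], 1], [[0, 0, 0], [0, 0, 0], 1]]'

```text
clock: 16.2
position: [418.4, 47.3, 58.9]
tool_rot: [0.707, 0.707, 0.0, 0.0]
ft_force: [0.7, 0.3, -0.4]
grip_width: 22.7
grasp_force: 58.8
```

Request:
carry_out --rows '[[[0, 0, 0.001], [0, 0, 0], 1], [[0, 0, 0.001], [0, 0, 0], 1], [[0, 0, 0], [0, 0, 0], 1]]'

```text
clock: 16.5
position: [418.0, 47.4, 56.4]
tool_rot: [0.707, 0.707, 0.0, 0.0]
ft_force: [-1.2, 0.5, 1.0]
grip_width: 23.1
grasp_force: 58.8
```

Request:
carry_out --rows '[[[0, 0, 0.001], [0, 0, 0], 1], [[0, 0, 0], [0, 0, 0], 1]]'

```text
clock: 16.7
position: [418.2, 47.4, 55.6]
tool_rot: [0.707, 0.707, 0.0, 0.0]
ft_force: [-1.0, -0.6, 1.8]
grip_width: 23.1
grasp_force: 59.0
```

Request:
carry_out --rows '[[[0, 0, 0.0005], [0, 0, 0], 1], [[0, 0, 0], [0, 0, 0], 0.6], [[0, 0, 0], [0, 0, 0], 0.5], [[0, 0, 0], [0, 0, 0], 0.4], [[0, 0, 0], [0, 0, 0], 0.4], [[0, 0, 0], [0, 0, 0], 0.4]]'

```text
clock: 17.3
position: [417.8, 47.3, 54.6]
tool_rot: [0.707, 0.707, -0.0, -0.0]
ft_force: [-0.2, 0.5, 0.1]
grip_width: 51.4
grasp_force: 0.0
```

Request:
carry_out --rows '[[[0, 0, -0.01], [0, 0, 0], 0.4], [[0, 0, -0.03], [0, 0, 0], 0.4], [[0, 0, -0.03], [0, 0, 0], 0.4], [[0, 0, -0.03], [0, 0, 0], 0.4], [[-0.04, 0, -0.02], [0, 0, 0], 0.6], [[-0.04, 0, 0], [0, 0, 0], 1], [[-0.04, 0, 0], [0, 0, 0], 1], [[-0.04, 0, 0], [0, 0, 0], 1], [[0, 0, 0], [0, 0, 0], 1]]'

```text
clock: 18.2
position: [418.1, -116.3, 176.0]
tool_rot: [0.709, 0.705, -0.0, 0.001]
ft_force: [0.1, -0.1, 0.4]
grip_width: -0.2
grasp_force: 0.0
```

```bash
python3 - <<'E'
from h import *
print(observe()["position"],observe()["grip_width"])
s=vision.read_camera("side")[:,:,::-1]; t=vision.read_camera("top")[:,:,::-1]; cv2.imwrite("pics/t6.png",t);cv2.imwrite("pics/s6.png",s)
f=lambda im,x,y,w,h,k: cv2.resize(im[y:y+h,x:x+w],None,fx=k,fy=k,interpolation=cv2.INTER_CUBIC)
cv2.imwrite("pics/crop6.png",np.hstack([f(s,220,155,80,80,5),f(t,250,215,80,80,5)]))
E
```

```text
[ 418.05513945 -116.29826992  175.99306171] -0.24830263692144902
```

View pics/crop6.png

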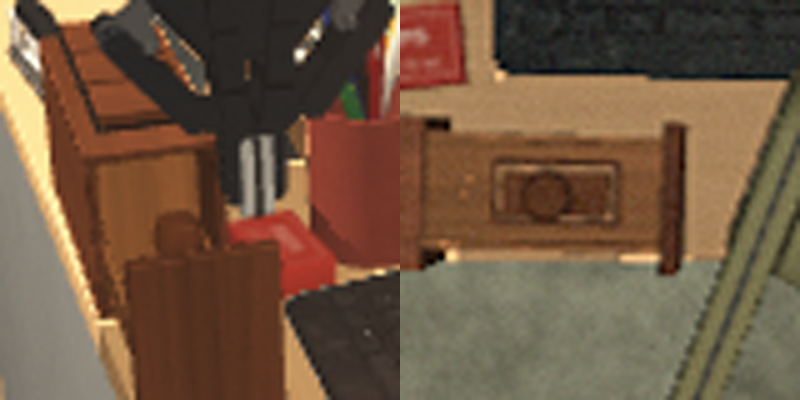

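Request:
carry_out --rows '[[[0.03, -0.002, 0], [0, 0, 0], 1], [[0.03, -0.0015, 0], [0, 0, 0], 1], [[0, 0, 0.03], [0, 0, 0], 1], [[0, 0, 0.03], [0, 0, 0], 1], [[0, 0, 0.03], [0, 0, 0], 1], [[0, 0, 0.03], [0, 0, 0], 1], [[0, 0, 0], [0, 0, 0], 1], [[0, 0, 0], [0, 0, 0], 1]]'

```text
clock: 19.1
position: [414.3, -51.8, 55.1]
tool_rot: [0.706, 0.708, -0.0, -0.0]
ft_force: [-0.5, -0.5, 0.2]
grip_width: 0.3
grasp_force: 0.0
```

Request:
carry_out --rows '[[[0.005, 0, 0], [0, 0, 0], 1], [[0.005, 0, 0], [0, 0, 0], 1], [[0.003, 0, 0], [0, 0, 0], 1], [[0.002, 0, 0], [0, 0, 0], 1], [[0.002, 0, 0], [0, 0, 0], 1], [[0.002, 0, 0], [0, 0, 0], 1], [[0.002, 0, 0], [0, 0, 0], 1], [[0.002, 0, 0], [0, 0, 0], 1], [[0.003, 0, 0], [0, 0, 0], 1], [[0.003, 0, 0], [0, 0, 0], 1], [[0.004, 0, 0], [0, 0, 0], 1], [[0.004, 0, 0], [0, 0, 0], 1]]'

```text
clock: 20.3
position: [414.6, -15.4, 54.8]
tool_rot: [0.707, 0.707, 0.0, 0.0]
ft_force: [0.6, -3.7, 1.1]
grip_width: -0.4
grasp_force: 0.0
```

Request:
carry_out --rows '[[[0.004, 0.0002, 0], [0, 0, 0], 1], [[0.005, 0.0002, 0], [0, 0, 0], 1], [[0.005, 0.0002, 0], [0, 0, 0], 1], [[0.005, 0.0002, 0], [0, 0, 0], 1], [[0.005, 0.0002, 0], [0, 0, 0], 1], [[0.005, 0.0002, 0], [0, 0, 0], 1], [[0.005, 0.0002, 0], [0, 0, 0], 1], [[0.005, 0.0002, 0], [0, 0, 0], 1], [[0.005, 0.0002, 0], [0, 0, 0], 1], [[0.005, 0.0002, 0], [0, 0, 0], 1], [[0.005, 0.0002, 0], [0, 0, 0], 1], [[0.004, 0.0002, 0], [0, 0, 0], 1]]'

```text
clock: 21.5
position: [416.7, 42.8, 54.7]
tool_rot: [0.707, 0.707, -0.0, -0.0]
ft_force: [-0.5, -3.9, 1.7]
grip_width: 0.1
grasp_force: 0.0
```

Request:
carry_out --rows '[[[0.003, 0.0001, 0], [0, 0, 0], 1], [[0.003, 0.0001, 0], [0, 0, 0], 1], [[0.003, 0.0001, 0], [0, 0, 0], 1], [[0.003, 0.0001, 0], [0, 0, 0], 1], [[0.003, 0.0001, 0], [0, 0, 0], 1], [[0.003, 0.0001, 0], [0, 0, 0], 1], [[0.003, 0.0001, 0], [0, 0, 0], 1], [[0.003, 0.0001, 0], [0, 0, 0], 1], [[0.002, 0, 0], [0, 0, 0], 1], [[0, 0, 0], [0, 0, 0], 1]]'

```text
clock: 22.5
position: [417.5, 68.0, 54.7]
tool_rot: [0.707, 0.707, -0.001, 0.0]
ft_force: [-0.5, -7.7, 1.1]
grip_width: -0.1
grasp_force: 0.0
```

Request:
carry_out --rows '[[[0.003, 0.0001, 0], [0, 0, 0], 1], [[0.003, 0.0001, 0], [0, 0, 0], 1], [[0.003, 0.0001, 0], [0, 0, 0], 1], [[0.003, 0.0001, 0], [0, 0, 0], 1], [[0.002, 0.0001, 0], [0, 0, 0], 1], [[0.002, 0, 0], [0, 0, 0], 1], [[0, 0, 0], [0, 0, 0], 1]]'

```text
clock: 23.2
position: [418.0, 84.6, 54.7]
tool_rot: [0.707, 0.707, 0.0, -0.0]
ft_force: [0.2, -4.0, 1.7]
grip_width: -0.2
grasp_force: 0.0
```

Request:
carry_out --rows '[[[0.002, 0, 0], [0, 0, 0], 1], [[0.001, 0, 0], [0, 0, 0], 1], [[0, 0, 0], [0, 0, 0], 1]]'

```text
clock: 23.5
position: [418.1, 87.5, 54.7]
tool_rot: [0.707, 0.707, 0.0, -0.0]
ft_force: [0.1, -4.1, 0.6]
grip_width: 0.2
grasp_force: 0.0
```

Request:
carry_out --rows '[[[0.001, 0, 0], [0, 0, 0], 1], [[0.001, 0, 0], [0, 0, 0], 1], [[0, 0, 0], [0, 0, 0], 1]]'

```text
clock: 23.8
position: [418.1, 88.6, 54.8]
tool_rot: [0.707, 0.707, -0.001, 0.001]
ft_force: [-0.5, -7.8, 1.9]
grip_width: 0.4
grasp_force: 0.0
```

Request:
carry_out --rows '[[[0.001, 0, 0], [0, 0, 0], 1], [[0, 0, 0], [0, 0, 0], 1]]'

```text
clock: 24.0
position: [418.1, 88.7, 54.8]
tool_rot: [0.707, 0.707, -0.002, 0.001]
ft_force: [-0.3, -13.8, 1.9]
grip_width: -0.2
grasp_force: 0.0
```

Hard stop reached; back off slowly, then check.

Request:
carry_out --rows '[[[-0.002, 0, 0], [0, 0, 0], 1], [[-0.003, 0, 0], [0, 0, 0], 1], [[-0.005, 0, 0], [0, 0, 0], 1], [[-0.01, 0, 0], [0, 0, 0], 1], [[-0.04, 0, 0], [0, 0, 0], 1], [[-0.05, 0, 0], [0, 0, 0], 1], [[-0.05, 0, -0.03], [0, 0, 0], 1], [[-0.05, 0, -0.05], [0, 0, 0], 1], [[-0.04, 0, -0.05], [0, 0, 0], 1], [[0, 0, 0], [0, 0, 0], 1], [[0, 0, 0], [0, 0, 0], 1], [[0, 0, 0], [0, 0, 0], 1]]'

```text
clock: 25.2
position: [417.3, -128.4, 153.5]
tool_rot: [0.707, 0.707, -0.0, -0.001]
ft_force: [-0.0, -0.1, 0.1]
grip_width: 0.0
grasp_force: 0.0
```

```bash
python3 - <<'E'
from h import *
print(observe()["position"])
s=vision.read_camera("side")[:,:,::-1]; t=vision.read_camera("top")[:,:,::-1]
f=lambda im,x,y,w,h,k: cv2.resize(im[y:y+h,x:x+w],None,fx=k,fy=k,interpolation=cv2.INTER_CUBIC)
cv2.imwrite("pics/crop7.png",np.vstack([np.hstack([f(s,200,130,160,90,2.5),f(t,170,200,160,90,2.5)]),np.hstack([f(s,240,240,160,90,2.5),f(t,320,200,160,90,2.5)])]))
E
```

```text
[ 417.33939087 -128.41506366  153.47074849]
```

View pics/crop7.png

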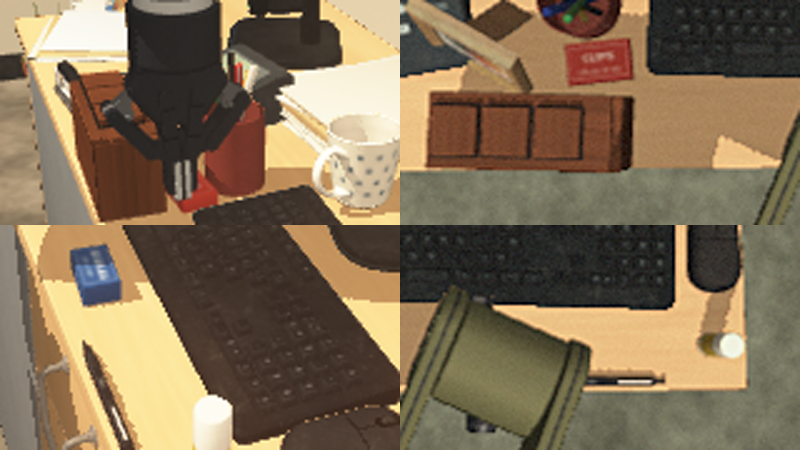

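The pictures show the drawer shut flush (right edge near px 262 in the top view, as at the start). The glue stick, pen and cartons are where they were.

```bash
python3 -c "
from bench import job
print(job.close_job())"
```

```text
the job is handed in; nothing more can be done
None
```

The stamp is standing centred on the rest in the shut and latched drawer, the bystanders were left in place, and the job was handed in at about 25 s of the 70 s limit; the middle slat was the release.

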